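Scoop bath balls into the shaker pot and shut its keeper bar

TASK

Using the scoop, lift at least three of the four balls out of the tray in one scoopful and tip them into the pot on the shaker, without spilling any on the bench or handling the balls with the fingers. Lay the scoop back flat on its mat and let go of it, then swing the keeper bar over the pot until it snaps past its detent and is fully home. Leave the bottle, the jar and the brush where they are.

Things in the scene. Friction and masses are not known exactly. Their poses are not given: they have to be found in the camera images.
- tray: Open-topped stainless steel tray fixed to the bench, 282 (x) x 124 (y) x 40 high, walls and floor 6 thick (inside 270 x 112, floor 6 above the bench). Origin: centre of its underside; x along its length, roughly away from the robot. The two corners at its +x end are cut off at 45 degrees (16 each way). The balls lie in the +x half; the other half is free to set the scoop down.
- ball0_center (a point): Centre of white hollow plastic bath ball number 1 of four alike, 38 in diameter, about 15 g, slippery; starts on the tray's floor and rolls easily.
- ball1_center (a point): Centre of white hollow plastic bath ball number 2 of four alike, 38 in diameter, about 15 g, slippery; starts on the tray's floor and rolls easily.
- ball2_center (a point): Centre of white hollow plastic bath ball number 3 of four alike, 38 in diameter, about 15 g, slippery; starts on the tray's floor and rolls easily.
- ball3_center (a point): Centre of white hollow plastic bath ball number 4 of four alike, 38 in diameter, about 15 g, slippery; starts on the tray's floor and rolls easily.
- scoop: Loose flat-bottomed steel scoop, 0.25 kg, on its mat. Pan 120 (x) x 90 (y) outside, floor 2 and walls 3 thick, side and back walls 36 high, open at the front (+x). From a strap at the back a black handle bar runs forward over the pan: x = -66 to +22, 22 wide, 22 high, its middle 98 above the underside. Origin: centre of the pan's underside; x to the open front, z up.
- scoop_grip (a point): Point in the middle of the handle bar's section, near the scoop's centre of mass: at (0, 0, 98) from the scoop's origin. The bar may be pinched across its width (y) from above, at any tilt.
- scoop_lip (a point): Middle of the pan's front edge, at its underside: (60, 0, 0) from the scoop's origin.
- mat: Thin dark rubber mat fixed to the bench, 200 (x) x 140 (y) x 3; the scoop's place. Origin: centre of its underside.
- shaker: White bench shaker fixed to the bench, 180 (x) x 205 (y), platform 35 high, with an open round metal pot. Origin on the bench under the pot's centre; x roughly away from the robot. At y = +90 the hinge post of the keeper bar; at y = -90, x = 12 its catch post, 101 high, with a sprung roller on top; at x = -13 a stop plate up to 131 high.
- pot_mouth (a point): Centre of the pot's mouth, at rim height: 115 above the bench, over the shaker's origin. Pot outside diameter 130, wall 4, inside depth 75.
- bar_hinge (a point): On the keeper bar's vertical hinge axis, at the bar's mid height (126 above the bench); at (0, 90) in the shaker's x, y.
- bar_knob (a point): Top centre of the upright black knob on the keeper bar: 20 in diameter, 40 high, its top 171 above the bench, the bar's top face 131; 125 from the hinge axis. The flat steel bar is 22 wide, 10 thick, and reaches 186 from the hinge.
- bar (a joint): Angle of the keeper bar (rad) about its vertical hinge. 0 = shut, home on its stop, lying over the pot's middle from hinge post to catch post (towards the shaker's -y). Grows as it swings out towards the shaker's +x. Starts open at 1.0 to 1.3, clear of the mouth; stays where left. From 0.14 to 0.05 it rides over the sprung roller (some 5 N at the knob); below that it is held shut.
- wash_bottle: Bystander: white plastic bottle, 68 in diameter, 170 high, standing at the left. Origin: centre of its underside.
- reagent_jar: Bystander: amber glass jar with black cap, 72 in diameter, 100 high, standing at the right. Origin: centre of its underside.
- bottle_brush: Bystander: hand brush lying across the far side of the bench.
There are look-alikes about, which are no part of the job. What is shaped like the part that bears ball1_center but red is not meant. Leave any turquoise look-alike of the part that bears ball2_center alone.

How it is judged:
By the outcome, as a careful person would: the job done as asked, in the order asked, and still so for the second after the job is handed in, with the robot touching nothing.
It also fails if it takes over 72 s, if anything falls off the work surface, if the arm or the gripper's body presses on something with over 40 N, if the wrist force passes 120 N, or if a joint passes its speed limit or range.

ROBOT

A 6-joint arm with a two-finger parallel gripper is mounted at the origin on the work surface. World frame = base frame: x ahead of the robot, y to its left, z up, the work surface at z = 0. Lengths are in m, angles in rad, forces in N, time in s.
With the tool pointing down it reaches from about 0.375 to 0.9 m from the base axis. Payload 3.1 kg.
Tool frame: the origin (TCP) lies between the finger pads; the fingertips stand 8 mm ahead of it and the grasp point (between the pads) lies 11 mm behind it; z points along the fingers, y is the line along which they close (so a half turn about z gives the same grasp; the last joint's range is limited). The gripper opens to 87 mm and grips with 3 to 60 N. Pads are 19 mm wide; open, the fingers measure 117 mm over their backs; the gripper's body (75 mm by 190 mm) begins 51 mm behind the grasp point.
Start: joints at [-1.319, 0.527, 1.433, -0, 1.181, -0.178], TCP at [0.261, -0.568, 0.231] pointing down, gripper open.
Joint ranges: [-3.08, 3.08], [-0.75, 2.2], [0.22, 2.44], [-1.43, 4.57], [0, 2.65], [-2.85, 2.85]. Speed limits (rad/s): [2.79, 2.79, 3.14, 3.14, 3.14, 3.14].

INTERFACE

Orientations are given as a unit quaternion [x, y, z, w].
In Python, from rig import robot gives the robot as it stands.
- The arm moves only by the tool move_arm, never from a script. Its argument "motion" is text: rows parted by semicolons, each of 5 numbers parted by spaces: the opening, from -1 (shut) to 1 (fully open), then the shift along the tool's x, y, z normalised to -1 to 1, where 1 is 0.2 m, then the turn about the tool's z normalised to -1 to 1, where 1 is pi rad. A call has 1 to 12 rows; each row is the pose to reach, as a shift and turn from the pose commanded when the call began, along the tool's axes at that moment, turning the shorter way round; what a row does not reach only later rows make up. A row lasts 1/12 s, in which the tool goes at most 41.7 mm and 7.16 degrees, less where a joint would pass 70% of its speed; a pose out of reach is approached as far as the arm can. A call with a number of a shift or a turn outside -1 to 1 is refused whole. A call with a gripper value outside its range is refused whole. The fingers move at their own pace and stop on an object; "newtons" is the grip in N (left out, the last holds). Time passes only in rows, so rows that repeat a pose let the fingers close. It gives the time, the measured TCP pose, the force, the opening and the grip force at its end, in the units of the state.
- robot.get_obs(): the state, without advancing time (a new reading comes with each control period).
- robot.camera(name): name is "scene" or "top"; returns (picture, depth): 400x640x3 uint8, red, green, blue; 400x640 float32, m along the optical axis (not along the pixel's ray), 0 where there is no reading.
- robot.camera_model(name): a dict with "mtx" (3x3 intrinsics, pixels), "position" and "attitude" of the camera in the world. Camera axes: x right, y down, z forward; pixel columns grow to the right and rows downward; lengths in m; the calibration is good to about 2 mm. A picture is of the moment at which its call begins. camera_model takes no time and is no camera call.
- robot.hand_in(): hands the job in; it is judged then, once.
The state is a dict: "time": time; "q": joint angles; "joint_velocities": joint speeds; "joint_torque": joint torques, N m; "position": TCP position; "tool_rot": TCP orientation; "ft_force": force on the tool from outside, world axes, zero at the start; "moment": the same for the moment, N m; "grip_width": finger opening in m; "grip_force": force on a finger pad.
Only numpy, scipy, OpenCV 4.12 (cv2) and the standard library are available. Lean on these libraries where they do the work, as an engineer would, in place of code of your own. Each camera call takes 0.05 s, during which the arm holds its last target. There are 200 camera calls.

## Working session

There is one attempt and no reset: what is moved stays moved. The work goes in short steps, Python scripts to look and compute and a tool call to move; the robot and the scene stay as the last step left them, time stands still between calls to the robot, and variables do not carry over. Pictures are saved under pics/ and viewed, at most 10 in all, crops included, and the job is handed in when it is done.

Besides the shell and the picture viewer there is one more tool, called as name(argument=value, ...) on one line, values as JSON. move_arm: Moves the arm, as the interface text tells. Its arguments: {"type":"object","properties":{"motion":{"type":"string"},"newtons":{"type":"number"}},"required":["motion"]}

```bash
mkdir -p pics; ls
cat > h.py <<'E'
import numpy as np, cv2
from rig import robot
from scipy.spatial.transform import Rotation as R
def cam(n):
    m=robot.camera_model(n); a=np.array(m["attitude"],float)
    Rm=R.from_quat(a).as_matrix() if a.size==4 else a.reshape(3,3)
    return np.array(m["mtx"],float).reshape(3,3),np.array(m["position"],float),Rm
def ray(n,u,v):
    K,p,Rm=cam(n); return p,Rm@np.linalg.solve(K,[u,v,1.])
def onz(n,u,v,z):
    p,d=ray(n,u,v); return p+d*(z-p[2])/d[2]
def cloud(n,dep):
    K,p,Rm=cam(n); v,u=np.mgrid[:dep.shape[0],:dep.shape[1]]
    r=np.stack([(u-K[0,2])/K[0,0],(v-K[1,2])/K[1,1],np.ones_like(u,float)],-1)*dep[...,None]
    return r@Rm.T+p
def proj(n,P):
    K,p,Rm=cam(n); c=K@(Rm.T@(np.asarray(P)-p)); return c[:2]/c[2]
def snap(tag):
    for n in("scene","top"):
        im,d=robot.camera(n); np.savez(f"{n}_{tag}.npz",im=im,d=d); cv2.imwrite(f"pics/{n}_{tag}.png",im[...,::-1])
E
python3 - <<'E'
from h import *
snap("0")
for n in("scene","top"): print(robot.camera_model(n))
print(robot.get_obs())
E
```

```text
pics
{'mtx': array([[499.37263492,   0.        , 320.33299639],
       [  0.        , 499.37263492, 197.39370433],
       [  0.        ,   0.        ,   1.        ]]), 'position': array([ 1.5893016 , -0.27295853,  1.14688812]), 'attitude': array([ 0.74684905,  0.54960208, -0.226202  , -0.2983064 ])}
{'mtx': array([[435.25135163,   0.        , 324.33159199],
       [  0.        , 435.25135163, 191.80820369],
       [  0.        ,   0.        ,   1.        ]]), 'position': array([ 0.54950163, -0.00249384,  1.38626638]), 'attitude': array([-0.69740841,  0.71588874, -0.020216  ,  0.02676075])}
{'time': 0.1, 'q': array([-1.31847757e+00,  5.28359363e-01,  1.43375182e+00, -2.00745637e-05,
        1.18138773e+00, -1.78495741e-01]), 'joint_velocities': array([ 0.00266087, -0.00246473, -0.00234175,  0.00166666,  0.00098865,
        0.00044076]), 'joint_torque': array([-5.34212686e-04, -4.40986741e+01, -1.77150160e+01,  6.33875490e-02,
        5.34041645e-02, -5.74964724e-05]), 'position': array([ 0.26087148, -0.56726148,  0.22968508]), 'tool_rot': array([ 9.76888167e-01,  2.13748918e-01, -4.44493088e-05, -9.52137184e-04]), 'ft_force': array([-0.22546327,  0.3292191 ,  0.50975539]), 'moment': array([0.00185286, 0.02024239, 0.02402745]), 'grip_force': 0.0, 'grip_width': 0.08708100310120058}
```

View pics/top_0.png

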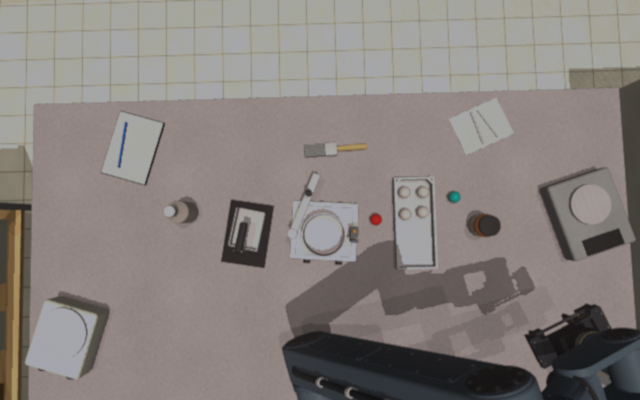

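View pics/scene_0.png

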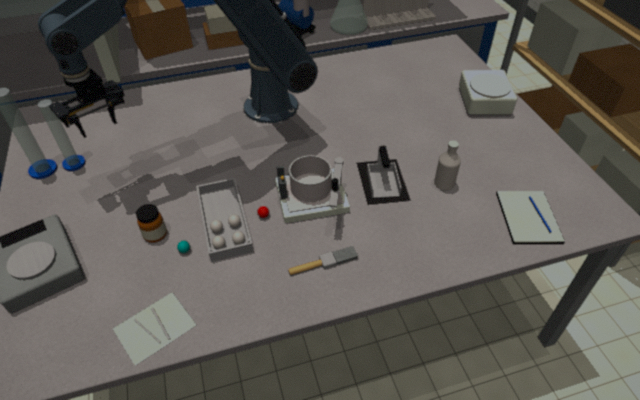

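```bash
cat > m.py <<'E'
from h import *
import sys
def load(n,t): z=np.load(f"{n}_{t}.npz"); return z["im"],z["d"]
def rect(P):
    (c,s,a)=cv2.minAreaRect((P[:,:2]*1000).astype(np.float32)); return np.round(c,1),np.round(s,1),round(a,1)
if __name__=="__main__":
    t=sys.argv[1]
    top,dt=load("top",t); sc,ds=load("scene",t)
    C={"top":cloud("top",dt),"scene":cloud("scene",ds)}; I={"top":top,"scene":sc}
    def box(n,u0,v0,u1,v1,f):
        s=C[n][v0:v1,u0:u1].reshape(-1,3); im=I[n][v0:v1,u0:u1].reshape(-1,3).astype(int); return s[f(s,im)]
    # bench
    print("bench z",[np.round(np.median(C[n][v,u,2]),4) for n,u,v in(("top",slice(330,390),slice(140,170)),("scene",slice(230,280),slice(265,280)))])
    B={"mat":((215,190,280,275),(350,140,415,210)),"tray":((385,168,445,278),(190,170,260,262)),"shk":((283,160,365,270),(265,145,355,225))}
    for n,i in(("top",0),("scene",1)):
        b=B["mat"][i]
        P=box(n,*b,lambda s,im:(im.max(1)<60)&(s[:,2]<.03)); print(n,"mat",rect(P),len(P))
        P=box(n,*b,lambda s,im:(s[:,2]>.085)); print(n,"handle",rect(P),len(P),np.round(np.percentile(P[:,2],[5,50,95]),4))
        P=box(n,*b,lambda s,im:(s[:,2]>.012)&(s[:,2]<.06)); print(n,"pan",rect(P),len(P),np.round(np.percentile(P[:,2],[5,50,95]),4))
        b=B["tray"][i]
        P=box(n,*b,lambda s,im:(s[:,2]>.02)); print(n,"tray",rect(P),len(P),np.round(np.percentile(P[:,2],[5,50,95]),4))
        b=B["shk"][i]
        P=box(n,*b,lambda s,im:(s[:,2]>.107)&(s[:,2]<.119));print(n,"rim pts",rect(P),len(P),np.median(P[:,2]))
        P=box(n,*b,lambda s,im:(s[:,2]>.028)&(s[:,2]<.042));print(n,"platform",rect(P),len(P),np.median(P[:,2]))
        P=box(n,*b,lambda s,im:(s[:,2]>.122)&(s[:,2]<.14));print(n,"bar",rect(P),len(P),np.median(P[:,2]))
        P=box(n,*b,lambda s,im:(s[:,2]>.155));print(n,"knob",P.mean(0).round(4),len(P),P[:,2].max())
    for n,i in(("top",0),("scene",1)):
        u0,v0,u1,v1=B["tray"][i]; g=cv2.cvtColor(I[n][v0:v1,u0:u1],cv2.COLOR_RGB2GRAY)
        k=4; g=cv2.resize(g,None,fx=k,fy=k,interpolation=cv2.INTER_CUBIC)
        c=cv2.HoughCircles(g,cv2.HOUGH_GRADIENT,1,10*k,param1=80,param2=14,minRadius=5*k,maxRadius=9*k)
        if c is not None:
            for x,y,r in c[0][:8]: print(n,"ball",(u0+x/k).round(1),(v0+y/k).round(1),(r/k).round(1),onz(n,u0+x/k,v0+y/k,.025).round(4))
    a=cv2.resize(top[160:285,210:460],None,fx=3.2,fy=3.2,interpolation=cv2.INTER_CUBIC); cv2.imwrite(f"pics/crop_{t}.png",a[...,::-1])
E
python3 m.py 0
```

```text
bench z [np.float64(0.0009), np.float64(0.0002)]
top mat (array([517. , 257.4]), array([134.1, 191.7]), 80.2) 1188
top handle (array([544.3, 147.6]), array([ 82.6, 288.8]), 17.9) 277 [0.1007 0.112  1.3863]
top pan (array([515.9, 252.9]), array([108. , 164.2]), 86.8) 246 [0.0131 0.0345 0.0431]
top tray (array([ 538.4, -167.3]), array([329.7, 282.2]), 90.0) 1295 [0.0242 0.0384 0.0456]
top rim pts (array([506.1,   8.2]), array([143.8, 128.1]), 54.8) 201 0.11445883507116017
top platform (array([515.2,  13.5]), array([204.6, 190. ]), 85.7) 2541 0.03577142256599508
top bar (array([590.4,   6.1]), array([202.2, 190. ]), 84.0) 511 0.13140862780822316
top knob [0.591  0.0255 0.7709] 79 1.3862663769891101
scene mat (array([520.2, 256.5]), array([139.8, 206.3]), 79.9) 736
scene handle (array([1035.4,   10.1]), array([  40.6, 1243.4]), 64.8) 192 [0.0954 0.1101 1.1469]
scene pan (array([531. , 253.1]), array([ 91.5, 132.4]), 77.2) 303 [0.0134 0.029  0.0449]
scene tray (array([ 984.7, -312.8]), array([ 210.8, 1193.3]), 83.8) 1375 [0.0227 0.0372 0.0443]
scene rim pts (array([548.8,  30.1]), array([227.7, 154.8]), 35.4) 290 0.11289483221664665
scene platform (array([521.5, -13.4]), array([257. , 181.3]), 85.6) 1176 0.034159644616794216
scene bar (array([590.6,   6.7]), array([202.3, 196.3]), 83.3) 341 0.13080781298617694
scene knob [ 1.0321 -0.0827  0.5742] 89 1.1468881236273516
top ball 404.6 213.9 6.3 [ 0.5647 -0.2396  0.025 ]
top ball 403.1 192.4 6.0 [ 0.6319 -0.2375  0.025 ]
top ball 423.6 186.9 8.3 [ 0.6475 -0.3021  0.025 ]
top ball 420.6 210.9 5.3 [ 0.5727 -0.2897  0.025 ]
top ball 398.4 202.1 7.1 [ 0.6018 -0.2215  0.025 ]
scene ball 217.6 228.6 6.6 [ 0.5821 -0.2926  0.025 ]
scene ball 235.6 224.1 5.7 [ 0.5808 -0.2386  0.025 ]
scene ball 218.9 243.1 6.6 [ 0.6378 -0.2977  0.025 ]
```

View pics/crop_0.png

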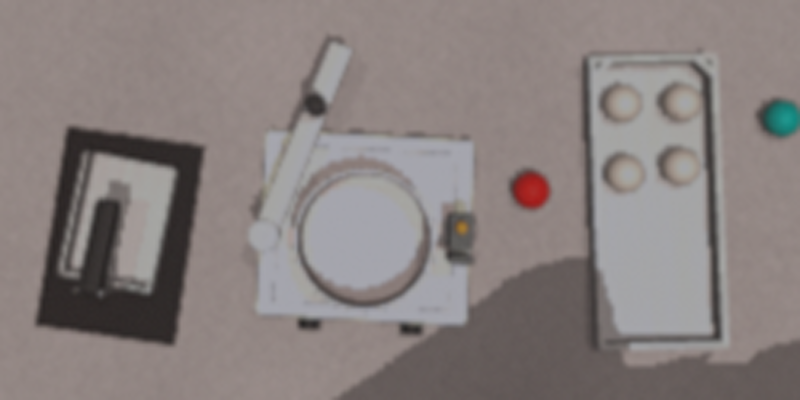

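```bash
cat > m2.py <<'E'
from m import *
def seg(t,zr,xy,col=None):
    out={}
    for n in("top","scene"):
        im,d=load(n,t); c=cloud(n,d); m=(d>0)&(c[...,2]>zr[0])&(c[...,2]<zr[1])&(c[...,0]>xy[0])&(c[...,0]<xy[1])&(c[...,1]>xy[2])&(c[...,1]<xy[3])
        if col is not None: m&=col(im.astype(int))
        out[n]=c[m]
    return out
def ang(P):
    q=P[:,:2]-P[:,:2].mean(0); u,s,v=np.linalg.svd(q,full_matrices=False); a=v[0]*np.sign(v[0][0]); return round(np.degrees(np.arctan2(a[1],a[0])),1)
def rep(name,o):
    for n,P in o.items(): print(name,n,len(P),rect(P) if len(P)>3 else "", "pca",ang(P) if len(P)>3 else "", "z",np.round(np.percentile(P[:,2],[5,50,95]),4) if len(P) else "")
E
python3 - <<'E'
from m2 import *
rep("handle",seg("0",(.1,.13),(.4,.65,.17,.35)))
rep("pan+wall",seg("0",(.025,.05),(.4,.65,.17,.35)))
rep("traywall",seg("0",(.034,.05),(.33,.75,-.36,-.17)))
rep("platform",seg("0",(.028,.042),(.38,.65,-.13,.14)))
rep("bar",seg("0",(.123,.14),(.5,.8,-.05,.14)))
rep("knob",seg("0",(.16,.18),(.5,.8,-.05,.14)))
rep("catch",seg("0",(.09,.14),(.45,.58,-.12,-.07)))
rep("hinge",seg("0",(.12,.15),(.46,.56,.07,.14)))
from scipy.optimize import least_squares
for n,P in seg("0",(.108,.119),(.42,.6,-.065,.09)).items():
    f=least_squares(lambda p:np.hypot(P[:,0]-p[0],P[:,1]-p[1])-.063,[.505,.01],loss="soft_l1",f_scale=.003); print("rim",n,f.x,np.abs(f.fun).mean(),len(P))
for u,v in((620,103),(680,102),(624,172),(680,166)): print("ball",onz("top",210+u/3.2,160+v/3.2,.025).round(4))
E
```

```text
handle top 239 (array([510.8, 257.2]), array([23.4, 86.5]), 79.1) pca -13.0 z [0.1055 0.1118 0.1161]
handle scene 154 (array([512.3, 257.3]), array([23.6, 91.7]), 77.7) pca -12.7 z [0.1027 0.1108 0.1149]
pan+wall top 167 (array([529.5, 253.1]), array([ 91.5, 124.2]), 76.7) pca 46.1 z [0.0261 0.0377 0.0433]
pan+wall scene 177 (array([529.5, 253.4]), array([ 91.5, 129.5]), 77.2) pca 3.2 z [0.0259 0.0351 0.0434]
traywall top 940 (array([ 538.3, -269.5]), array([126.1, 282. ]), 89.8) pca 1.1 z [0.0352 0.0396 0.0449]
traywall scene 855 (array([ 536.6, -268.9]), array([124.1, 289.9]), 89.8) pca -0.1 z [0.0349 0.0395 0.0443]
platform top 2541 (array([515.2,  13.5]), array([204.6, 190. ]), 85.7) pca -68.6 z [0.0291 0.0358 0.0413]
platform scene 1155 (array([523.4,  11.9]), array([206.2, 181.3]), 85.6) pca 83.1 z [0.0289 0.0342 0.0407]
bar top 488 (array([596.6,  69.7]), array([ 25.3, 198.7]), 66.9) pca -23.8 z [0.1273 0.1314 0.1363]
bar scene 311 (array([598.3,  69.8]), array([ 25.3, 204.8]), 66.5) pca -23.9 z [0.1271 0.1309 0.1362]
knob top 39 (array([631.8,  52.7]), array([16.2, 17.9]), 43.2) pca -44.6 z [0.1674 0.1711 0.1749]
knob scene 41 (array([635.4,  52.9]), array([17. , 23.3]), 72.2) pca -33.3 z [0.1628 0.1697 0.1732]
catch top 88 (array([509.3, -78.3]), array([17.6, 45.4]), 88.2) pca 0.4 z [0.096  0.1038 0.1322]
catch scene 109 (array([509., -79.]), array([53.3, 17.1]), 1.0) pca -0.5 z [0.0927 0.1033 0.1314]
hinge top 166 (array([534.4,  96.9]), array([25.4, 62.7]), 68.9) pca -25.7 z [0.1272 0.1324 0.1374]
hinge scene 114 (array([533.1,  98.6]), array([25. , 62.2]), 67.9) pca -26.2 z [0.1266 0.1315 0.1369]
rim top [0.51052786 0.01399009] 0.0012181340924582314 184
rim scene [0.51155092 0.01405534] 0.002065707078975093 235
ball [ 0.6325 -0.2394  0.025 ]
ball [ 0.6319 -0.298   0.025 ]
ball [ 0.565  -0.2408  0.025 ]
ball [ 0.5695 -0.2954  0.025 ]
```

```bash
cat > plan.py <<'E'
from h import *
def yaw_of(q): x=R.from_quat(q).as_matrix()[:,0]; return np.degrees(np.arctan2(x[1],x[0]))
def plan(wps,start=None):
    """wps: list of (x,y,z,yaw); prints tool-frame shifts/turn, rows needed"""
    o=robot.get_obs(); p=np.array(start[:3] if start else o["position"]); y=start[3] if start else yaw_of(o["tool_rot"])
    print("from",p.round(4),round(y,2),"tilt",R.from_quat(o["tool_rot"]).as_matrix()[:,2].round(4),"t",o["time"])
    for w in wps:
        d=np.array(w[:3])-p; c,s=np.cos(np.radians(y)),np.sin(np.radians(y))
        v=np.array([c*d[0]+s*d[1],s*d[0]-c*d[1],-d[2]])/.2; t=-((w[3]-y+180)%360-180)/180
        print(np.round(v,3),"turn",round(t,4),"rows",np.ceil(max(np.linalg.norm(d)/.0417,abs(t)*180/7.16)),"" if max(abs(v))<=1 else "TOO FAR"); p=np.array(w[:3]);y=w[3]
E
python3 - <<'E'
from plan import *
A=np.array([.261,-.567,.230]);H=np.array([.5456,.2494,.21]);y=-12.8
plan([(*(A+(H-A)*k),y) for k in(.2,.42,.64,.86,1)]+[(.5456,.2494,.09,y)])
E
```

```text
from [ 0.2609 -0.5673  0.2297] 24.68 tilt [-5.0e-04  1.8e-03 -1.0e+00] t 0.1
[ 0.601 -0.624  0.018] turn 0.2082 rows 6.0 
[ 0.106 -0.945  0.022] turn -0.0 rows 5.0 
[ 0.106 -0.945  0.022] turn -0.0 rows 5.0 
[ 0.106 -0.945  0.022] turn -0.0 rows 5.0 
[ 0.068 -0.601  0.014] turn -0.0 rows 3.0 
[0.  0.  0.6] turn -0.0 rows 3.0
```

move_arm(motion="1 0.6 -0.624 0.018 0.208;1 0.6 -0.624 0.018 0.208;1 0.6 -0.624 0.018 0.208;1 0.6 -0.624 0.018 0.208;1 0.6 -0.624 0.018 0.208;1 0.6 -0.624 0.018 0.208;1 0.6 -0.624 0.018 0.208")

```text
time: 0.68
position: [0.3183, -0.403, 0.2268]
tool_rot: [0.994, -0.11, -0.0, -0.0]
ft_force: [0.0, -0.1, 0.8]
grip_width: 0.0872
grip_force: 0.0
```

move_arm(motion="1 0.106 -0.945 0.02 0;1 0.106 -0.945 0.02 0;1 0.106 -0.945 0.02 0;1 0.106 -0.945 0.02 0;1 0.106 -0.945 0.02 0")

```text
time: 1.1
position: [0.38, -0.2212, 0.2225]
tool_rot: [0.994, -0.11, -0.001, -0.001]
ft_force: [-0.6, 0.2, 0.6]
grip_width: 0.0868
grip_force: 0.0
```

move_arm(motion="1 0.106 -0.945 0.02 0;1 0.106 -0.945 0.02 0;1 0.106 -0.945 0.02 0;1 0.106 -0.945 0.02 0;1 0.106 -0.945 0.02 0")

```text
time: 1.52
position: [0.4433, -0.0421, 0.2188]
tool_rot: [0.994, -0.11, -0.0, -0.001]
ft_force: [-0.1, 0.1, 0.5]
grip_width: 0.0871
grip_force: 0.0
```

move_arm(motion="1 0.106 -0.945 0.02 0;1 0.106 -0.945 0.02 0;1 0.106 -0.945 0.02 0;1 0.106 -0.945 0.02 0;1 0.106 -0.945 0.02 0")

```text
time: 1.93
position: [0.5067, 0.1379, 0.2148]
tool_rot: [0.994, -0.11, 0.001, -0.001]
ft_force: [1.2, 0.1, -0.4]
grip_width: 0.0872
grip_force: 0.0
```

move_arm(motion="1 0.068 -0.601 0.014 0;1 0.068 -0.601 0.014 0;1 0.068 -0.601 0.014 0;1 0.068 -0.601 0.014 0;1 0.068 -0.601 0.014 0")

```text
time: 2.35
position: [0.5455, 0.2503, 0.2114]
tool_rot: [0.994, -0.109, -0.0, 0.0]
ft_force: [0.7, -1.4, -1.6]
grip_width: 0.0871
grip_force: 0.0
```

Run:
```python
from plan import *
plan([(.5456,.2494,.09,-12.8)]); o=robot.get_obs(); print(o["q"].round(3),o["ft_force"])
```

```text
from [0.5455 0.2503 0.2114] -12.54 tilt [-3.e-04 -3.e-04 -1.e+00] t 2.35
[0.001 0.004 0.607] turn 0.0014 rows 3.0 
[ 0.244  0.516  1.517 -0.     1.109  2.034] [ 0.73514663 -1.35322374 -1.57112031]
```

move_arm(motion="1 0 0 0.2 0;1 0 0 0.4 0;1 0 0 0.6 0;1 0 0 0.605 0;-1 0 0 0.605 0;-1 0 0 0.605 0;-1 0 0 0.605 0;-1 0 0 0.605 0;-1 0 0 0.605 0;-1 0 0 0.605 0;-1 0 0 0.605 0;-1 0 0 0.605 0", newtons=15)

```text
time: 3.35
position: [0.5451, 0.249, 0.0918]
tool_rot: [0.994, -0.111, 0.0, -0.0]
ft_force: [-0.1, 0.3, -0.3]
grip_width: 0.0417
grip_force: 0.0
```

move_arm(motion="-1 0 0 -0.03 0;-1 0 0 -0.06 0;-1 0 0 -0.1 0;-1 0 0 -0.2 0;-1 0 0 -0.3 0;-1 0 0 -0.4 0;-1 0 0 -0.4 0;-1 0 0 -0.4 0")

```text
time: 4.02
position: [0.5458, 0.249, 0.1722]
tool_rot: [0.994, -0.111, 0.002, -0.0]
ft_force: [0.5, -0.6, -3.0]
grip_width: 0.0215
grip_force: 15.0
```

Run:
```python
from plan import *
snap("1"); a,b=[cv2.imread(f"pics/{n}_1.png") for n in("scene","top")]
a=cv2.resize(a[90:230,330:470],(560,560),interpolation=cv2.INTER_CUBIC); cv2.imwrite("pics/c1.png",a)
print(robot.get_obs())
```

```text
{'time': 4.1167, 'q': array([ 2.41943685e-01,  5.65766500e-01,  1.55882351e+00, -4.56435853e-05,
        1.01945848e+00,  2.03541566e+00]), 'joint_velocities': array([-2.69556253e-03,  1.67423641e-02,  7.24329498e-03,  3.26989962e-04,
        6.97525838e-04,  9.65565262e-05]), 'joint_torque': array([ 4.22516128e-02, -4.58873892e+01, -1.65067524e+01,  4.67451720e-02,
       -4.34402190e-02,  6.66865744e-04]), 'position': array([0.54391535, 0.24854426, 0.17006749]), 'tool_rot': array([ 9.93808926e-01, -1.11095951e-01, -1.14536193e-03,  4.43058286e-04]), 'ft_force': array([-0.37336993,  0.4892702 , -3.5517679 ]), 'moment': array([ 0.02737258, -0.00964207, -0.04003885]), 'grip_force': 14.997803717851639, 'grip_width': 0.021692245569771135}
```

View pics/c1.png

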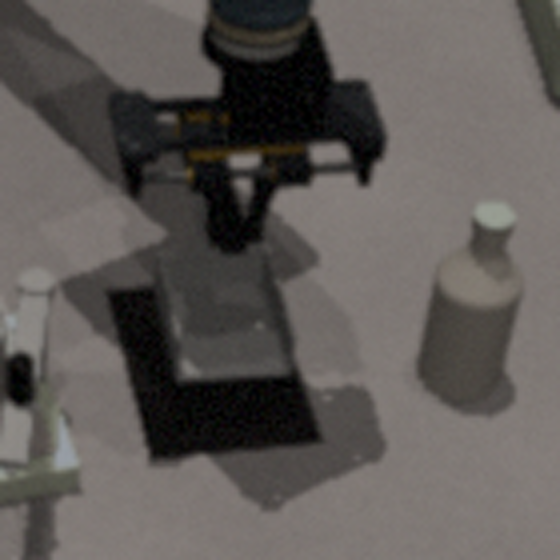

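```bash
cat > pan.py <<'E'
from m2 import *
def pan(t,grip,yaw,rng=.1,verbose=1):
    """fit plane to low points in front of the handle (pan floor), in scoop-yaw frame about grip; returns tilt"""
    c,s=np.cos(np.radians(yaw)),np.sin(np.radians(yaw))
    for n in("top","scene"):
        im,d=load(n,t); P=cloud(n,d)[d>0]-np.array(grip); X=c*P[:,0]+s*P[:,1]; Y=-s*P[:,0]+c*P[:,1]; Z=P[:,2]
        m=(X>-.1)&(X<.1)&(abs(Y)<.035)&(Z<-.065)&(Z>-.13); X,Y,Z=X[m],Y[m],Z[m]
        if len(X)<20: print(n,"few",len(X)); continue
        A=np.c_[X,Y,np.ones_like(X)]; k=np.ones(len(X),bool)
        for _ in range(8):
            w=np.linalg.lstsq(A[k],Z[k],rcond=None)[0]; r=Z-A@w; k=abs(r)<max(.004,1.5*np.median(abs(r)))
        print(n,"n",k.sum(),"pitch(lip up +)",np.degrees(np.arctan(w[0])).round(1),"roll",np.degrees(np.arctan(w[1])).round(1),"z under grip",w[2].round(4),"Xrange",np.percentile(X[k],[1,99]).round(3),"Yr",np.percentile(Y[k],[1,99]).round(3))
E
python3 - <<'E'
from pan import *
pan("1",(.5439,.2485,.181),-12.8)
P=seg("1",(.07,.14),(.4,.7,.17,.35)); rep("pan",P)
E
```

```text
top n 261 pitch(lip up +) 4.8 roll 1.0 z under grip -0.1162 Xrange [-0.059  0.056] Yr [-0.033  0.033]
scene n 479 pitch(lip up +) 5.4 roll 0.5 z under grip -0.1156 Xrange [-0.062  0.06 ] Yr [-0.032  0.035]
pan top 129 (array([538.7, 250.8]), array([ 90.7, 124.8]), 77.1) pca 1.7 z [0.0704 0.0738 0.0981]
pan scene 469 (array([537.9, 252.1]), array([ 91.5, 137. ]), 77.3) pca -6.9 z [0.0705 0.0824 0.1073]
```

move_arm(motion="-1 0 0 0.1 0;-1 0 0 0.2 0;-1 0 0 0.28 0;-1 0 0 0.32 0;-1 0 0 0.32 0;0 0 0 0.32 0;0 0 0 0.32 0;0 0 0 0.32 0;0 0 0 0.36 0;0 0 0 0.4 0;0 0 0 0.4 0;-1 0 0 0.4 0")

```text
time: 5.12
position: [0.5441, 0.2486, 0.0901]
tool_rot: [0.994, -0.111, -0.001, 0.0]
ft_force: [-0.6, 0.9, 0.8]
grip_width: 0.0406
grip_force: 0.0
```

move_arm(motion="-1 0 0 0 0;-1 0 0 0 0;-1 0 0 0 0;-1 0 0 0 0;-1 0 0 0 0;-1 0 0 0 0")

```text
time: 5.62
position: [0.5452, 0.2488, 0.0914]
tool_rot: [0.994, -0.111, 0.0, -0.0]
ft_force: [0.6, -0.3, 0.7]
grip_width: 0.0221
grip_force: 15.0
```

Run:
```python
from plan import *
plan([(.53,.245,.255,-12.5),(.487,.09,.265,-6),(.487,-.09,.265,0),(.487,-.268,.265,0),(.487,-.268,.105,0)])
```

```text
from [0.5452 0.2488 0.0914] -12.76 tilt [ 6.e-04  1.e-04 -1.e+00] t 5.6167
[-0.07   0.035 -0.818] turn -0.0014 rows 4.0 
[-0.042  0.803 -0.05 ] turn -0.0361 rows 4.0 
[ 0.094  0.895 -0.   ] turn -0.0333 rows 5.0 
[ 0.    0.89 -0.  ] turn 0.0 rows 5.0 
[0.  0.  0.8] turn 0.0 rows 4.0
```

move_arm(motion="-1 0 0 -0.05 0;-1 0 0 -0.1 0;-1 0 0 -0.25 0;-1 -0.02 0.01 -0.4 0;-1 -0.05 0.02 -0.6 0;-1 -0.07 0.035 -0.75 0;-1 -0.07 0.035 -0.82 0;-1 -0.07 0.035 -0.82 0", newtons=20)

```text
time: 6.28
position: [0.532, 0.2458, 0.2606]
tool_rot: [0.994, -0.111, 0.005, -0.002]
ft_force: [0.8, 0.4, -3.2]
grip_width: 0.0216
grip_force: 20.0
```

move_arm(motion="-1 -0.01 0.1 -0.02 -0.006;-1 -0.02 0.25 -0.05 -0.015;-1 -0.03 0.42 -0.05 -0.02;-1 -0.04 0.6 -0.05 -0.03;-1 -0.04 0.75 -0.05 -0.036;-1 -0.042 0.803 -0.05 -0.036;-1 -0.042 0.803 -0.05 -0.036")

```text
time: 6.87
position: [0.4847, 0.0883, 0.2643]
tool_rot: [0.998, -0.057, -0.001, 0.0]
ft_force: [-0.2, 1.7, -3.2]
grip_width: 0.022
grip_force: 20.0
```

move_arm(motion="-1 0.02 0.15 0 -0.006;-1 0.04 0.32 0 -0.015;-1 0.06 0.5 0 -0.02;-1 0.08 0.7 0 -0.033;-1 0.09 0.85 0 -0.033;-1 0.094 0.895 0 -0.033;-1 0.094 0.895 0 -0.033")

```text
time: 7.45
position: [0.486, -0.0911, 0.2647]
tool_rot: [1.0, -0.005, 0.0, -0.0]
ft_force: [0.4, 0.4, -3.5]
grip_width: 0.0216
grip_force: 20.0
```

Run:
```python
from plan import *
from pan import *
plan([(.487,-.268,.265,0),(.487,-.268,.105,0)]); o=robot.get_obs(); print(o["ft_force"],o["grip_width"])
snap("2"); p=o["position"]; pan("2",(p[0],p[1],p[2]+.011),yaw_of(o["tool_rot"]))
```

```text
from [ 0.486  -0.0911  0.2647] -0.54 tilt [ 3.e-04  4.e-04 -1.e+00] t 7.45
[ 0.013  0.884 -0.002] turn -0.003 rows 5.0 
[0.  0.  0.8] turn 0.0 rows 4.0 
[ 0.37606376  0.44955633 -3.54242941] 0.021569693059739516
top n 58 pitch(lip up +) -2.3 roll 1.1 z under grip -0.095 Xrange [-0.068  0.049] Yr [-0.033  0.034]
scene n 598 pitch(lip up +) 1.4 roll 0.2 z under grip -0.0977 Xrange [-0.07  0.05] Yr [-0.034  0.034]
```

move_arm(motion="-1 0.005 0.1 0 -0.003;-1 0.01 0.25 0 -0.003;-1 0.012 0.45 0 -0.003;-1 0.012 0.65 0 -0.003;-1 0.012 0.8 0 -0.003;-1 0.012 0.884 0 -0.003;-1 0.012 0.884 0 -0.003;-1 0.012 0.884 0 -0.003")

```text
time: 8.22
position: [0.4868, -0.2648, 0.2646]
tool_rot: [1.0, 0.002, -0.0, -0.001]
ft_force: [-0.4, 0.7, -3.2]
grip_width: 0.022
grip_force: 20.0
```

move_arm(motion="-1 0 0 0.2 0;-1 0 0 0.4 0;-1 0 0 0.55 0;-1 0 0 0.7 0;-1 0 0 0.77 0;-1 0 0 0.79 0;-1 0 0 0.79 0")

```text
time: 8.8
position: [0.4863, -0.2637, 0.1061]
tool_rot: [1.0, 0.003, -0.001, -0.002]
ft_force: [0.6, -0.4, -1.8]
grip_width: 0.022
grip_force: 20.0
```

Run:
```python
from plan import *
from pan import *
plan([(.487,-.268,.0935,0)]); o=robot.get_obs(); print(o["ft_force"],o["grip_width"])
snap("3"); p=o["position"]; pan("3",(p[0],p[1],p[2]+.011),yaw_of(o["tool_rot"]))
a=cv2.imread("pics/scene_3.png")[130:270,160:300]; cv2.imwrite("pics/c3.png",cv2.resize(a,(560,560),interpolation=cv2.INTER_CUBIC))
```

```text
from [ 0.4863 -0.2637  0.1061] 0.33 tilt [-0.0026  0.003  -1.    ] t 8.8
[0.003 0.022 0.063] turn 0.0018 rows 1.0 
[ 0.5513359  -0.44445327 -1.80180404] 0.021983139887048017
top n 363 pitch(lip up +) 8.4 roll 21.0 z under grip -0.1038 Xrange [-0.076  0.097] Yr [-0.034  0.034]
scene n 634 pitch(lip up +) 2.0 roll 0.3 z under grip -0.0976 Xrange [-0.071  0.098] Yr [-0.034  0.034]
```

View pics/c3.png

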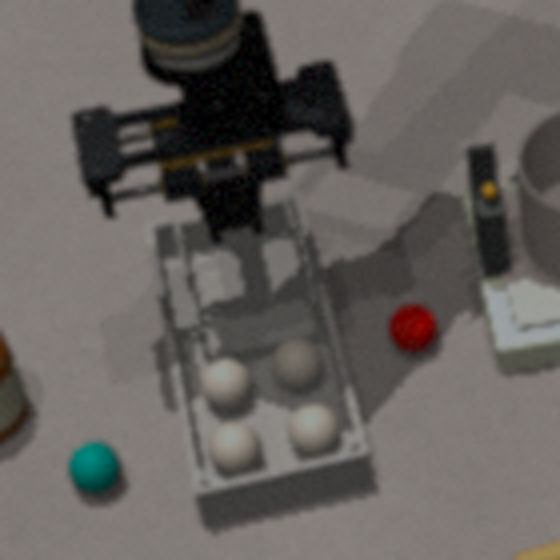

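move_arm(motion="-1 0.003 0.023 0 0.001;-1 0.003 0.023 0.03 0.001;-1 0.003 0.023 0.055 0.001;-1 0.003 0.023 0.065 0.001;-1 0.003 0.023 0.065 0.001")

```text
time: 9.32
position: [0.4877, -0.2716, 0.0948]
tool_rot: [1.0, 0.0, 0.001, 0.0]
ft_force: [0.9, -0.2, 1.4]
grip_width: 0.0212
grip_force: 20.0
```

Run:
```python
from plan import *
plan([(.617,-.2685,.0935,0)]); o=robot.get_obs(); print(o["ft_force"],o["moment"])
```

```text
from [ 0.4877 -0.2716  0.0948] 0.0 tilt [ 0.0012 -0.001  -1.    ] t 9.3167
[ 0.647 -0.016  0.006] turn 0.0 rows 4.0 
[ 0.94328847 -0.17573     1.35761748] [0.07613827 0.0230186  0.02283787]
```

move_arm(motion="-1 0.03 0 0 0;-1 0.06 0 0 0;-1 0.1 0 0 0;-1 0.14 0 0 0;-1 0.18 0 0 0;-1 0.22 0 0 0;-1 0.26 0 0 0;-1 0.3 0 0 0;-1 0.34 0 0 0;-1 0.38 0 0 0;-1 0.42 0 0 0;-1 0.46 0 0 0")

```text
time: 10.32
position: [0.5801, -0.2712, 0.0948]
tool_rot: [1.0, 0.0, 0.0, 0.0]
ft_force: [-2.1, 0.0, 5.4]
grip_width: 0.0215
grip_force: 20.0
```

move_arm(motion="-1 0.03 0 0 0;-1 0.06 0 0 0;-1 0.09 0 0 0;-1 0.11 0 0 0;-1 0.13 0 0 0;-1 0.15 0 0 0;-1 0.16 0 0 0;-1 0.16 0 0 0")

```text
time: 10.98
position: [0.6124, -0.2712, 0.0948]
tool_rot: [1.0, 0.0, 0.001, 0.0]
ft_force: [-0.4, 0.4, 4.8]
grip_width: 0.022
grip_force: 20.0
```

Run:
```python
from plan import *
plan([(.617,-.2685,.0935,0)]); o=robot.get_obs(); print(o["ft_force"],o["moment"])
snap("4")
a=cv2.imread("pics/scene_4.png")[170:270,180:280]; b=cv2.imread("pics/top_4.png")[160:260,370:470]
f=lambda a:cv2.resize(a,(400,400),interpolation=cv2.INTER_CUBIC); cv2.imwrite("pics/c4.png",np.hstack([f(a),f(b)]))
```

```text
from [ 0.6124 -0.2712  0.0948] 0.04 tilt [ 1.5e-03 -8.0e-04 -1.0e+00] t 10.9833
[ 0.023 -0.013  0.007] turn 0.0002 rows 1.0 
[-0.40667238  0.37060261  4.8325439 ] [0.07077557 0.14497069 0.01858762]
```

View pics/c4.png

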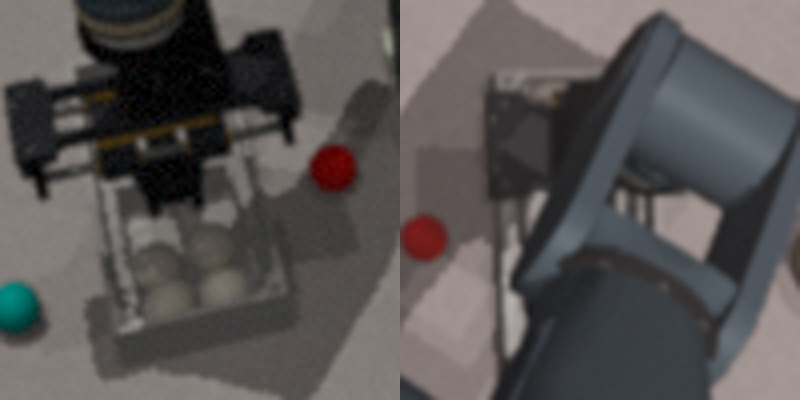

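move_arm(motion="-1 0.01 0 0 0;-1 0.02 0 0 0;-1 0.025 0 0 0;-1 0.03 0 0 0;-1 0.03 0 0 0")

```text
time: 11.5
position: [0.6175, -0.2712, 0.0948]
tool_rot: [1.0, 0.0, 0.0, 0.0]
ft_force: [-1.2, -0.1, 6.2]
grip_width: 0.0217
grip_force: 20.0
```

Run:
```python
from pan import *
from plan import *
o=robot.get_obs(); print(o["position"],o["ft_force"])
snap("5")
im,d=load("scene","5"); P=cloud("scene",d); m=(d>0)&(P[...,0]>.5)&(P[...,0]<.72)&(P[...,1]>-.34)&(P[...,1]<-.2)
Q=P[m&(P[...,2]<.065)]
for y in(-.31,-.29,-.27,-.25,-.23):
    s=Q[abs(Q[:,1]-y)<.004]; s=s[np.argsort(s[:,0])]; print(y,[(round(1e3*a),round(1e3*b)) for a,b in s[::3,[0,2]]])
```

```text
[ 0.61748583 -0.27119145  0.09479712] [-1.16318204 -0.07728212  6.23893797]
-0.31 [(508, 4), (544, 42), (545, 6), (546, 39), (546, 13), (547, 26), (548, 13), (549, 10), (551, 32), (557, 20), (561, 6), (563, 8), (568, 42), (571, 41), (572, -745), (576, 8), (577, 20), (582, 7), (586, 43), (588, 42), (592, 42), (593, -740), (599, -758), (601, -745), (607, -748), (611, -761), (612, -750), (613, 11), (616, 19), (617, 41), (618, 35), (621, 11), (622, 7), (622, 3), (624, 8), (625, -767), (626, 29), (628, 38), (630, 8), (631, 7), (635, 37), (637, 7), (640, 10), (642, 7), (645, -753), (650, 32), (653, -744), (656, -748), (659, -759), (663, -754), (669, -749), (673, 39), (674, 25), (675, 40), (675, 39), (676, 32), (677, 27), (677, -1), (678, 38), (678, 20), (678, 23), (679, 29), (679, -753), (680, 22), (683, 3), (685, 0), (686, -749), (690, 2), (692, 4), (695, 2), (696, -748), (697, 1), (700, 2), (702, -2), (704, -754), (707, 0), (711, -755), (712, -747), (713, 0), (715, -758), (717, -744), (718, 1)]
-0.29 [(546, 20), (547, 3), (559, 9), (564, 11), (567, 11), (571, 6), (579, -746), (586, -744)
[... 2493 characters left out ...]
(582, -750), (587, 42), (591, -742), (593, -746), (596, -743), (599, -752), (601, -757), (603, 38), (605, -759), (605, -747), (610, 9), (613, -752), (615, 6), (616, -755), (620, -746), (622, 11), (625, 13), (627, -753), (631, 41), (633, 8), (637, 44), (639, -751), (641, -741), (644, -752), (647, -749), (651, 42), (654, 18), (658, -741), (661, 41), (663, -741), (665, -749), (671, -750), (674, 7), (675, 40), (676, 0), (677, 0), (677, 30), (678, 26), (678, -2), (678, 22), (679, 22), (680, 41), (681, 41), (681, 20), (683, -744), (686, -1), (689, -751), (691, 4), (692, -3), (693, 1), (697, -752), (700, -753), (702, -2), (705, -1), (708, 2), (711, 2), (713, -742), (715, -751), (716, 3), (719, -3)]
```

move_arm(motion="-1 0 0 0 0;-1 0 0 -0.01 0;-1 0 0 -0.02 0;-1 0 0 -0.03 0;-1 0 0 -0.045 0;-1 0 0 -0.06 0;-1 0 0 -0.075 0;-1 0 0 -0.09 0;-1 0 0 -0.105 0;-1 0 0 -0.115 0;-1 0 0 -0.12 0;-1 0 0 -0.12 0", newtons=9)

```text
time: 12.6
position: [0.6174, -0.2711, 0.1186]
tool_rot: [1.0, 0.0, 0.0, 0.0]
ft_force: [-0.2, 0.6, -2.7]
grip_width: 0.0219
grip_force: 9.0
```

```bash
cat > look.py <<'E'
from pan import *
from plan import *
def look(t):
    o=robot.get_obs(); p=o["position"]; print(p.round(4),"yaw",round(yaw_of(o["tool_rot"]),2),"F",o["ft_force"].round(2),"M",o["moment"].round(3),o["grip_width"].round(4),o["time"])
    snap(t)
    y=np.radians(yaw_of(o["tool_rot"])); c,s=np.cos(y),np.sin(y); g=p+[0,0,.011]
    for n in("scene","top"):
        im,d=load(n,t); P=cloud(n,d); P=P[(d>0)&(P[...,2]>-.02)]-g; X=c*P[:,0]+s*P[:,1];Y=-s*P[:,0]+c*P[:,1];Z=P[:,2]
        # side-wall top edges: |Y| ~ 43, profile X->Z
        for sg in(-1,1):
            m=(abs(sg*Y-.0435)<.004)&(X>-.1)&(X<.1)&(Z>-.12)&(Z<.02)
            b=[(round(1e3*x),round(1e3*np.percentile(Z[m&(abs(X-x)<.007)],90))) for x in np.arange(-.09,.08,.015) if (m&(abs(X-x)<.007)).sum()>1]
            print(n,"wall",sg,b)
E
python3 -c "
from look import *
look('6')
a=cv2.imread('pics/scene_6.png')[150:270,170:290]; cv2.imwrite('pics/c6.png',cv2.resize(a,(600,600),interpolation=cv2.INTER_CUBIC))"
```

```text
Traceback (most recent call last):
  File "look.py", line 4, in look
    o=robot.get_obs(); p=o["position"]; print(p.round(4),"yaw",round(yaw_of(o["tool_rot"]),2),"F",o["ft_force"].round(2),"M",o["moment"].round(3),o["grip_width"].round(4),o["time"])
                                                                                                                                                  ^^^^^^^^^^^^^^^^^^^^^
AttributeError: 'float' object has no attribute 'round'
```

```bash
sed -i 's/o\["grip_width"\].round(4)/round(float(o["grip_width"]),4)/' look.py
python3 -c "
from look import *
look('6')
a=cv2.imread('pics/scene_6.png')[150:270,170:290]; cv2.imwrite('pics/c6.png',cv2.resize(a,(600,600),interpolation=cv2.INTER_CUBIC))"
```

```text
[ 0.6174 -0.2711  0.1186] yaw 0.02 F [-0.2  0.6 -2.7] M [ 0.08  -0.041 -0.002] 0.0219 12.6
scene wall -1 [(-75, -63), (-60, -62), (-45, -61), (-30, -65), (-15, -61), (0, -64), (15, -63), (30, -62), (45, -64), (60, -90)]
scene wall 1 [(-75, -67), (-60, -65), (-45, -63), (-30, -61), (-15, -63), (0, -62), (15, -60), (30, -64), (45, -66), (60, -88)]
top wall -1 [(-60, -63), (-45, -65), (-30, -64)]
top wall 1 [(-60, -66), (-45, -63), (-30, -63), (60, -88)]
```

move_arm(motion="-1 0 0 -0.02 0;-1 0 0 -0.045 0;-1 0.005 0 -0.065 0;-1 0.02 0 -0.075 0;-1 0.045 0 -0.075 0;-1 0.065 0 -0.075 0;-1 0.075 0 -0.075 0;-1 0.075 0 -0.06 0;-1 0.075 0 -0.05 0;-1 0.075 0 -0.04 0;-1 0.075 0 -0.035 0;-1 0.075 0 -0.03 0")

```text
time: 13.7
position: [0.6318, -0.271, 0.1243]
tool_rot: [1.0, 0.0, -0.0, -0.0]
ft_force: [-2.1, 0.6, 2.3]
grip_width: 0.0221
grip_force: 9.0
```

```bash
python3 -c "
from look import *
look('7')
a=cv2.imread('pics/scene_7.png')[150:270,170:290]; cv2.imwrite('pics/c7.png',cv2.resize(a,(600,600),interpolation=cv2.INTER_CUBIC))"
```

```text
[ 0.6318 -0.271   0.1243] yaw 0.02 F [-2.07  0.6   2.29] M [0.003 0.281 0.008] 0.0221 13.7
scene wall -1 [(-60, -74), (-45, -70), (-30, -66), (-15, -68), (0, -62), (15, -62), (30, -59), (45, -58), (60, -60)]
scene wall 1 [(-60, -72), (-45, -70), (-30, -70), (-15, -64), (0, -64), (15, -63), (30, -60), (45, -60), (60, -64)]
top wall -1 [(-45, -72), (-30, -66)]
top wall 1 [(-60, -75), (-45, -70), (-30, -75), (60, -56)]
```

View pics/c7.png

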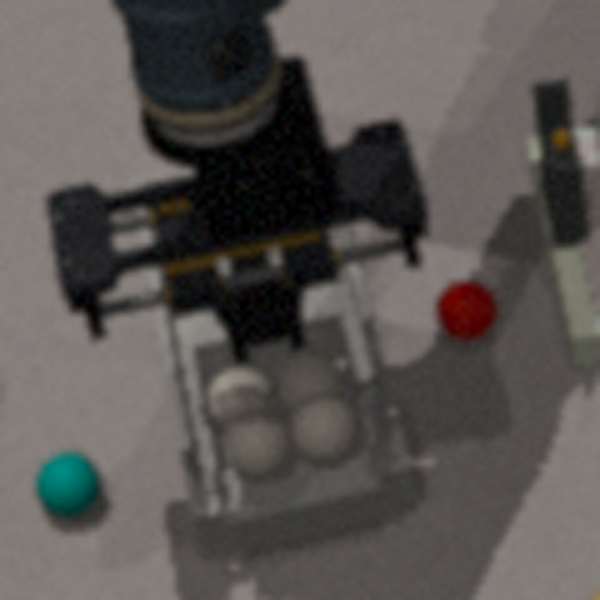

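move_arm(motion="-1 0 0 0.006 0;-1 0 0 0.012 0;-1 0 0 0.018 0;-1 0 0 0.018 0;-1 0 0 0.018 0", newtons=9)

```text
time: 14.22
position: [0.6315, -0.2712, 0.1219]
tool_rot: [1.0, 0.0, -0.001, 0.0]
ft_force: [-4.8, -0.2, 7.5]
grip_width: 0.0219
grip_force: 9.0
```

move_arm(motion="-1 0 0 0 0;-1 0 0 0 0;-1 0 0 -0.03 0;-1 0 0 -0.08 0;-1 0 0 -0.15 0;-1 0 0 -0.25 0;-1 0 0 -0.35 0;-1 0 0 -0.45 0;-1 0 0 -0.55 0;-1 0 0 -0.6 0;-1 0 0 -0.6 0", newtons=30)

```text
time: 15.13
position: [0.6341, -0.2719, 0.244]
tool_rot: [1.0, 0.0, 0.003, 0.002]
ft_force: [1.2, -0.1, -2.6]
grip_width: 0.0219
grip_force: 30.0
```

```bash
python3 -c "
from look import *
look('8')
plan([(.56,-.16,.26,-2),(.47,-.03,.26,-4.3),(.42,.018,.26,-4.3)])
a=cv2.imread('pics/scene_8.png')[120:240,170:290]; cv2.imwrite('pics/c8.png',cv2.resize(a,(600,600),interpolation=cv2.INTER_CUBIC))"
```

```text
[ 0.6341 -0.2719  0.244 ] yaw 0.03 F [ 1.17 -0.14 -2.63] M [-0.022 -0.061 -0.039] 0.0219 15.1333
scene wall -1 [(-60, -78), (-45, -74), (-30, -70), (-15, -66), (0, -65), (15, -61), (30, -56), (45, -53), (60, -53)]
scene wall 1 [(-60, -78), (-45, -75), (-30, -68), (-15, -66), (0, -66), (15, -61), (30, -58), (45, -56), (60, -54)]
top wall -1 [(-60, -77), (-45, -77), (-30, -72)]
top wall 1 [(-60, -77), (-45, -73), (-30, -75), (60, -57)]
from [ 0.6321 -0.2708  0.2402] 0.02 tilt [-1.e-04  2.e-04 -1.e+00] t 15.2333
[-0.36  -0.554 -0.099] turn 0.0112 rows 4.0 
[-0.472 -0.634 -0.   ] turn 0.0128 rows 4.0 
[-0.267 -0.221 -0.   ] turn -0.0 rows 2.0
```

move_arm(motion="-1 -0.005 -0.007 0 0;-1 -0.018 -0.029 -0.003 0;-1 -0.039 -0.061 -0.006 0;-1 -0.067 -0.105 -0.01 0;-1 -0.101 -0.158 -0.016 0;-1 -0.142 -0.222 -0.022 0;-1 -0.187 -0.294 -0.029 0;-1 -0.236 -0.369 -0.036 0;-1 -0.288 -0.45 -0.044 0;-1 -0.342 -0.536 -0.053 0;-1 -0.399 -0.624 -0.061 0;-1 -0.455 -0.713 -0.07 0")

```text
time: 16.23
position: [0.5396, -0.1267, 0.2545]
tool_rot: [1.0, 0.0, -0.0, -0.0]
ft_force: [0.4, 0.4, -3.5]
grip_width: 0.022
grip_force: 30.0
```

move_arm(motion="-1 -0.056 -0.088 -0.009 0;-1 -0.113 -0.177 -0.017 0;-1 -0.167 -0.262 -0.026 0;-1 -0.219 -0.343 -0.034 0;-1 -0.268 -0.419 -0.041 0;-1 -0.313 -0.49 -0.048 0;-1 -0.354 -0.554 -0.054 0;-1 -0.388 -0.607 -0.06 0;-1 -0.416 -0.651 -0.064 0;-1 -0.437 -0.684 -0.067 0;-1 -0.45 -0.705 -0.069 0;-1 -0.455 -0.713 -0.07 0")

```text
time: 17.23
position: [0.4499, 0.0146, 0.2686]
tool_rot: [1.0, 0.0, 0.0, 0.0]
ft_force: [0.5, 0.0, -3.6]
grip_width: 0.0219
grip_force: 30.0
```

```bash
python3 -c "
from look import *
look('9')
plan([(.451,.014,.207,0)])
a=cv2.imread('pics/scene_9.png')[90:230,240:380]; cv2.imwrite('pics/c9.png',cv2.resize(a,(560,560),interpolation=cv2.INTER_CUBIC))"
```

```text
[0.4499 0.0146 0.2686] yaw 0.05 F [ 0.47  0.02 -3.62] M [-0.007 -0.114 -0.004] 0.0219 17.2333
scene wall -1 [(-60, -76), (-45, -76), (-30, -74), (-15, -67), (0, -66), (15, -62), (30, -60), (45, -56), (60, -55)]
scene wall 1 [(-60, -78), (-45, -74), (-30, -72), (-15, -68), (0, -69), (15, -64), (30, -58), (45, -57), (60, -55)]
top wall -1 [(30, -64), (45, -56), (60, -51)]
top wall 1 [(30, -57), (45, -53), (60, -55)]
from [0.4504 0.014  0.2686] 0.03 tilt [ 5.e-04 -4.e-04 -1.e+00] t 17.3333
[0.003 0.    0.308] turn 0.0002 rows 2.0
```

View pics/c9.png

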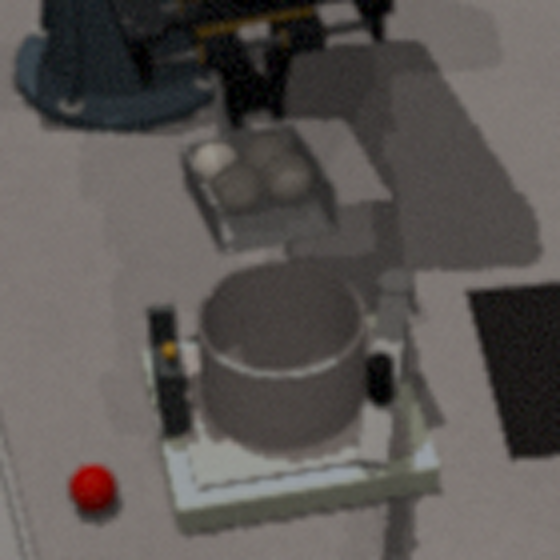

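move_arm(motion="-1 0 0 0.08 0;-1 0 0 0.18 0;-1 0 0 0.26 0;-1 0.003 0 0.3 0;-1 0.003 0 0.316 0;-1 0.03 0 0.325 0;-1 0.057 0 0.333 0;-1 0.085 0 0.338 0;-1 0.1 0 0.342 0;-1 0.1 0 0.342 0", newtons=10)

```text
time: 18.17
position: [0.4728, 0.0136, 0.2015]
tool_rot: [1.0, 0.0, 0.002, 0.0]
ft_force: [-0.4, 0.6, 6.2]
grip_width: 0.0217
grip_force: 10.0
```

```bash
python3 -c "
from look import *
look('10')"
```

```text
[0.4728 0.0136 0.2015] yaw 0.0 F [-0.36  0.64  6.16] M [ 0.155 -0.012 -0.036] 0.0217 18.1667
scene wall -1 [(-60, -59), (-45, -61), (-30, -62), (-15, -60), (0, -63), (15, -60), (30, -61), (45, -64), (75, -101)]
scene wall 1 [(-60, -61), (-45, -59), (-30, -64), (-15, -64), (0, -62), (15, -64), (30, -60), (45, -66)]
top wall -1 [(30, -65), (45, -60), (75, -98)]
top wall 1 [(30, -71), (45, -62), (75, -95)]
```

move_arm(motion="-1 0.024 0 0.007 0;-1 0.047 0 0.014 0;-1 0.068 0 0.021 0;-1 0.088 0 0.029 0;-1 0.108 0 0.038 0;-1 0.127 0 0.049 0;-1 0.146 0 0.06 0;-1 0.165 0 0.071 0;-1 0.183 0 0.083 0;-1 0.2 0 0.096 0;-1 0.2 0 0.098 0;-1 0.2 0 0.098 0")

```text
time: 19.27
position: [0.5154, 0.0134, 0.183]
tool_rot: [1.0, -0.0, 0.006, 0.001]
ft_force: [3.2, 1.1, 8.2]
grip_width: 0.0217
grip_force: 10.0
```

```bash
python3 -c "
from look import *
look('11')
P=seg('11',(.04,.16),(.45,.575,-.05,.075)); 
for n in P: print(n,len(P[n]))
a=cv2.imread('pics/scene_11.png')[90:230,240:380]; cv2.imwrite('pics/c11.png',cv2.resize(a,(560,560),interpolation=cv2.INTER_CUBIC))"
```

```text
[0.5154 0.0134 0.183 ] yaw -0.02 F [3.21 1.08 8.22] M [ 0.265 -0.636  0.006] 0.0217 19.2667
scene wall -1 [(-90, -20), (-75, -28), (-60, -29), (-45, -39), (-30, -50), (-15, -55), (0, -63), (15, -72), (30, -82), (45, -81)]
scene wall 1 [(-60, -42), (-45, -40), (-30, -52), (-15, -57), (0, -64), (15, -67), (45, -81)]
top wall -1 [(45, -79)]
top wall 1 [(-90, -17), (-75, -24), (-60, -30), (75, -59)]
top 152
scene 1630
```

View pics/c11.png

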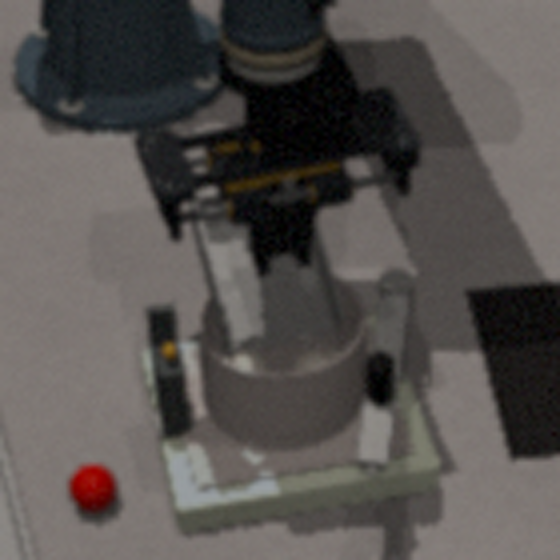

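move_arm(motion="-1 0 0 0 0;-1 0 0 0 0;-1 0 0 -0.04 0;-1 0 0 -0.1 0;-1 0 0 -0.18 0;-1 -0.03 0 -0.27 0;-1 -0.1 0 -0.36 0;-1 -0.2 0 -0.44 0;-1 -0.3 0 -0.48 0;-1 -0.4 0 -0.5 0;-1 -0.45 0 -0.5 0;-1 -0.45 0 -0.5 0", newtons=20)

```text
time: 20.37
position: [0.4172, 0.0145, 0.2803]
tool_rot: [1.0, 0.0, -0.001, -0.0]
ft_force: [-0.2, 0.3, -2.6]
grip_width: 0.0213
grip_force: 20.0
```

```bash
python3 -c "
from look import *
look('12')
P=seg('12',(.042,.1),(.455,.567,-.042,.07))
for n in P:
    Q=P[n]; Q=Q[np.hypot(Q[:,0]-.511,Q[:,1]-.014)<.058]; print(n,len(Q)); 
    H,_,_=np.histogram2d(Q[:,0],Q[:,1],bins=[np.arange(.45,.575,.01),np.arange(-.045,.08,.01)],weights=Q[:,2]); N,_,_=np.histogram2d(Q[:,0],Q[:,1],bins=[np.arange(.45,.575,.01),np.arange(-.045,.08,.01)]); print(np.where(N>0,1e3*H/np.maximum(N,1),0).astype(int)[::-1,::-1])
T=seg('12',(.015,.06),(.41,.665,-.32,-.22)); rep('tray left',T)
im=cv2.imread('pics/scene_12.png'); a=im[120:240,190:350]; cv2.imwrite('pics/c12.png',cv2.resize(a,(800,600),interpolation=cv2.INTER_CUBIC))"
```

```text
[0.4172 0.0145 0.2803] yaw 0.01 F [-0.17  0.32 -2.65] M [ 0.032 -0.097  0.009] 0.0213 20.3667
scene wall -1 [(-90, -27), (-75, -25), (-60, -35), (-45, -40), (-30, -47), (-15, -55), (0, -65), (15, -71)]
scene wall 1 [(-75, -52), (-60, -36), (-45, -42), (-30, -48), (-15, -59), (0, -64), (15, -67)]
top wall -1 []
top wall 1 [(-90, -30)]
top 658
[[ 0  0  0  0 44 69 72 69 56 44  0  0]
 [ 0  0 65 42 44 69 77 75 68 43  0  0]
 [ 0 66 72 71 56 70 76 76 65 42 43  0]
 [43 69 76 78 66 55 70 66 50 43 45 42]
 [ 0 68 75 75 56 44  0  0 44 52 48 42]
 [42 43 63 60 43  0 44 43 56 72 71 69]
 [43 42 43 44 43 44 43 45 67 76 77 70]
 [42 56 69 71 61 42 44 44 64 74 73 68]
 [ 0 71 75 76 70 42 43 44 50 72 67 42]
 [ 0 72 74 75 70 43 43 43 43 45 42  0]
 [ 0  0 70 64 69 43 43 44 43 42  0  0]
 [ 0  0  0 43  0 44 42 45 43  0  0  0]]
scene 181
[[ 0  0  0  0  0  0  0  0  0  0  0  0]
 [ 0  0  0  0  0  0  0  0  0 84  0  0]
 [ 0  0  0  0  0  0  0  0  0  0  0  0]
 [ 0  0 79  0  0  0  0  0  0  0  0  0]
 [ 0  0 73 73  0  0  0  0  0  0  0  0]
 [ 0  0  0  0  0  0  0  0  0 77  0  0]
 [ 0  0  0 58  0  0  0  0 69 77 78  0]
 [ 0 66 65 66 59  0 44  0 70 77 74  0]
 [42 57 75 73 65 53 42 42  0  0 70  0]
 [ 0 77 74 75 69 45 43  0  0  0  0  0]
 [ 0  0 75 76 42 44  0 42 84  0  0  0]
 [ 0  0  0 77 63 43  0 58 73  0  0  0]]
tray left top 6 (array([ 572.3, -259.9]), array([ 29.4, 217.2]), 64.3) pca -26.9 z [0.0154 0.0204 0.0385]
tray left scene 0  pca  z
```

```bash
python3 -c "
from plan import *
plan([(.43,.18,.285,-5),(.5825,.246,.2,-10),(.5825,.246,.106,-10)])"
```

```text
from [0.4206 0.0139 0.2805] -0.0 tilt [ 9.e-04 -1.e-04 -1.e+00] t 20.4667
[ 0.047 -0.83  -0.023] turn 0.0278 rows 4.0 
[ 0.731 -0.395  0.425] turn 0.0278 rows 5.0 
[ 0.   -0.    0.47] turn 0.0 rows 3.0
```

move_arm(motion="-1 0.005 -0.1 -0.01 0.003;-1 0.015 -0.25 -0.02 0.01;-1 0.025 -0.42 -0.023 0.015;-1 0.035 -0.6 -0.023 0.02;-1 0.045 -0.75 -0.023 0.028;-1 0.047 -0.83 -0.023 0.028;-1 0.047 -0.83 -0.023 0.028")

```text
time: 21.05
position: [0.4309, 0.1835, 0.2846]
tool_rot: [0.999, -0.042, 0.0, -0.001]
ft_force: [1.0, -0.3, -2.9]
grip_width: 0.0217
grip_force: 20.0
```

move_arm(motion="-1 0.08 -0.04 0.02 0.003;-1 0.2 -0.11 0.09 0.01;-1 0.34 -0.18 0.18 0.015;-1 0.48 -0.26 0.27 0.02;-1 0.62 -0.33 0.36 0.028;-1 0.71 -0.38 0.41 0.028;-1 0.731 -0.395 0.425 0.028;-1 0.731 -0.395 0.425 0.028")

```text
time: 21.72
position: [0.5831, 0.2457, 0.1975]
tool_rot: [0.996, -0.088, -0.001, 0.001]
ft_force: [-0.6, -0.5, -3.0]
grip_width: 0.0216
grip_force: 20.0
```

move_arm(motion="-1 0 0 0.1 0;-1 0 0 0.22 0;-1 0 0 0.34 0;-1 0 0 0.42 0;-1 0 0 0.46 0;-1 0 0 0.47 0;-1 0 0 0.47 0")

```text
time: 22.3
position: [0.5818, 0.2457, 0.1065]
tool_rot: [0.996, -0.088, -0.0, 0.0]
ft_force: [-0.5, -0.2, -2.6]
grip_width: 0.0218
grip_force: 20.0
```

```bash
python3 -c "
from look import *
look('13'); plan([(.532,.255,.09,-10)])"
```

```text
[0.5818 0.2457 0.1065] yaw -10.07 F [-0.53 -0.2  -2.62] M [ 0.035 -0.068  0.023] 0.0218 22.3
scene wall -1 [(-90, -52), (-75, -36), (-60, -38), (-45, -46), (-30, -55), (-15, -59), (0, -63), (15, -71), (30, -111), (45, -114), (60, -117), (75, -116)]
scene wall 1 [(-90, -31), (-45, -46), (-30, -49), (-15, -56), (0, -63), (15, -68), (30, -111), (45, -115), (60, -114), (75, -116)]
top wall -1 [(-90, -29), (-75, -30), (-60, -39), (-45, -40), (45, -116), (60, -115), (75, -116)]
top wall 1 [(-90, -25), (-75, -29), (-60, -34), (-45, -41), (75, -113)]
from [0.5829 0.2461 0.1077] -10.06 tilt [ 2.7e-03  6.0e-04 -1.0e+00] t 22.4
[-0.259  0.001  0.089] turn -0.0003 rows 2.0
```

move_arm(motion="-1 0 0 0.025 0;-1 0 0 0.042 0;-1 -0.037 0 0.044 0;-1 -0.075 0 0.047 0;-1 -0.12 0 0.055 0;-1 -0.17 0 0.065 0;-1 -0.215 0 0.08 0;-1 -0.24 0 0.087 0;-1 -0.258 0 0.09 0;-1 -0.258 0 0.092 0;-1 -0.258 0 0.092 0", newtons=10)

```text
time: 23.32
position: [0.5303, 0.2552, 0.0874]
tool_rot: [0.996, -0.088, -0.001, 0.0]
ft_force: [0.2, 0.7, 0.7]
grip_width: 0.0218
grip_force: 10.0
```

```bash
python3 -c "
from look import *
look('14')"
```

```text
[0.5303 0.2552 0.0874] yaw -10.05 F [0.22 0.74 0.71] M [ 0.191  0.04  -0.027] 0.0218 23.3167
scene wall -1 [(-90, -94), (-75, -94), (-60, -61), (-45, -61), (-30, -59), (-15, -58), (0, -64), (15, -58), (30, -57), (45, -61), (60, -93), (75, -93)]
scene wall 1 [(-60, -66), (-45, -60), (-30, -61), (-15, -59), (0, -60), (15, -56), (30, -60), (45, -59), (60, -92), (75, -90)]
top wall -1 [(-90, -92), (-75, -73), (-60, -56), (-45, -57), (30, -61), (45, -58), (60, -93), (75, -93)]
top wall 1 [(-90, -92), (-75, -59), (-60, -56), (60, -92), (75, -94)]
```

move_arm(motion="1 0 0 0 0;1 0 0 0 0;1 0 0 0 0;1 0 0 0 0;1 0 0 0 0;1 0 0 0 0;1 0 0 -0.1 0;1 0 0 -0.25 0;1 0 0 -0.45 0;1 0 0 -0.65 0;1 0 0 -0.75 0;1 0 0 -0.75 0")

```text
time: 24.42
position: [0.5346, 0.2561, 0.2439]
tool_rot: [0.996, -0.088, 0.006, -0.002]
ft_force: [0.5, 0.3, 0.4]
grip_width: 0.0858
grip_force: 0.0
```

```bash
python3 -c "
from look import *
look('15')
rep('handle',seg('15',(.1,.13),(.4,.62,.17,.35)))
rep('panwalls',seg('15',(.03,.05),(.4,.65,.17,.35)))
rep('floor',seg('15',(-.01,.018),(.47,.56,.225,.29)))
rep('bar',seg('15',(.123,.14),(.5,.8,-.05,.14)))
rep('knob',seg('15',(.16,.18),(.5,.8,-.05,.14)))
plan([(.58,.15,.24,73),(.633,.053,.22,156.2),(.633,.053,.146,156.2)])"
```

```text
[0.5346 0.2561 0.2439] yaw -10.05 F [0.48 0.33 0.42] M [ 0.07  -0.023 -0.051] 0.0858 24.4167
scene wall -1 [(0, 4), (15, 18)]
scene wall 1 [(-15, -7), (0, 15), (15, 18)]
top wall -1 []
top wall 1 []
handle top 155 (array([498.8, 263.1]), array([22.6, 85.3]), 85.9) pca -6.5 z [0.107  0.1118 0.1171]
handle scene 157 (array([500.9, 260.5]), array([24.2, 92.4]), 78.1) pca -10.2 z [0.1032 0.1105 0.1149]
panwalls top 48 (array([519.4, 257.8]), array([ 90.2, 121.9]), 79.3) pca 16.2 z [0.0322 0.0383 0.0429]
panwalls scene 146 (array([519.4, 257.5]), array([ 91.2, 126.1]), 79.9) pca 11.6 z [0.0308 0.0373 0.0444]
floor top 4 (array([535.5, 288.1]), array([1.6, 9.5]), 88.5) pca -0.8 z [0.0043 0.0073 0.0116]
floor scene 369 (array([514.8, 257.6]), array([64.2, 89.1]), 89.9) pca -3.8 z [0.0007 0.0049 0.0092]
bar top 490 (array([597.6,  69.6]), array([ 25.4, 201. ]), 66.9) pca -23.8 z [0.1276 0.1316 0.1362]
bar scene 318 (array([597. ,  70.4]), array([ 25.3, 205.1]), 66.5) pca -24.1 z [0.1267 0.1311 0.1362]
knob top 40 (array([631.3,  53.4]), array([17. , 16.9]), 89.9) pca -39.3 z [0.1667 0.1708 0.1741]
knob scene 46 (array([634.3,  53.3]), array([17. , 22.9]), 72.5) pca -38.9 z [0.1605 0.1683 0.1729]
from [0.5313 0.2551 0.2386] -10.05 tilt [ 1.8e-03  4.0e-04 -1.0e+00] t 24.5167
[ 0.332  0.475 -0.007] turn -0.4614 rows 12.0 
[-0.386  0.395  0.1  ] turn -0.4622 rows 12.0 
[0.   0.   0.37] turn -0.0 rows 2.0
```

move_arm(motion="1 0.03 0.04 0 -0.039;1 0.06 0.08 0 -0.078;1 0.09 0.12 0 -0.117;1 0.12 0.16 0 -0.156;1 0.15 0.2 0 -0.195;1 0.18 0.25 0 -0.234;1 0.21 0.3 0 -0.273;1 0.24 0.34 0 -0.312;1 0.27 0.38 0 -0.351;1 0.3 0.42 0 -0.39;1 0.32 0.45 0 -0.429;1 0.332 0.475 0 -0.461")

```text
time: 25.52
position: [0.5788, 0.149, 0.2349]
tool_rot: [0.803, 0.596, -0.002, -0.001]
ft_force: [-0.4, -0.0, 0.5]
grip_width: 0.0868
grip_force: 0.0
```

move_arm(motion="1 -0.03 0.03 0 -0.039;1 -0.06 0.06 0 -0.078;1 -0.1 0.1 0 -0.117;1 -0.13 0.13 0 -0.156;1 -0.16 0.16 0.01 -0.195;1 -0.2 0.2 0.02 -0.234;1 -0.23 0.24 0.03 -0.273;1 -0.27 0.28 0.04 -0.312;1 -0.31 0.32 0.06 -0.351;1 -0.35 0.36 0.08 -0.39;1 -0.386 0.395 0.1 -0.429;1 -0.386 0.395 0.1 -0.462")

```text
time: 26.52
position: [0.6317, 0.0511, 0.2139]
tool_rot: [0.205, 0.979, -0.001, -0.003]
ft_force: [0.3, -0.3, 0.4]
grip_width: 0.0875
grip_force: 0.0
```

```bash
python3 -c "
from look import *
o=robot.get_obs(); print(o['q'].round(2))
plan([(.633,.0535,.146,156.2)])"
```

```text
[-0.09  0.56  1.42 -0.    1.17 -1.25]
from [0.6317 0.0511 0.2139] 156.31 tilt [-6.1e-03 -3.0e-04 -1.0e+00] t 26.5167
[-0.001  0.014  0.339] turn 0.0006 rows 2.0
```

move_arm(motion="1 -0.001 0.01 0.1 0;1 -0.001 0.01 0.22 0;1 -0.001 0.01 0.31 0;1 -0.001 0.01 0.335 0;-1 -0.001 0.01 0.335 0;-1 -0.001 0.01 0.335 0;-1 -0.001 0.01 0.335 0;-1 -0.001 0.01 0.335 0;-1 -0.001 0.01 0.335 0;-1 -0.001 0.01 0.335 0;-1 -0.001 0.01 0.335 0;-1 -0.001 0.01 0.335 0", newtons=10)

```text
time: 27.52
position: [0.6339, 0.0546, 0.1512]
tool_rot: [0.207, 0.978, 0.0, 0.0]
ft_force: [0.2, -0.2, 0.2]
grip_width: 0.0415
grip_force: 0.0
```

move_arm(motion="-1 0 0 0 0;-1 0 0 0 0;-1 0 0 0 0;-1 0 0 0 0")

```text
time: 27.85
position: [0.6338, 0.0545, 0.1508]
tool_rot: [0.207, 0.978, -0.0, 0.0]
ft_force: [-0.7, 0.8, 0.7]
grip_width: 0.0195
grip_force: 10.0
```

```bash
python3 -c "
from plan import *
h=np.array([.5177,.104]); 
def wp(a,z=.1465):
    d=np.radians(-94.3+a); return (*(h+.125*np.array([np.cos(d),np.sin(d)])),z,85.7+a)
o=robot.get_obs(); print(o['grip_width'],o['ft_force'],o['position'],[round(k,4) for k in wp(70.5)])
p=o['position']; v=p[:2]-h; print('radius',np.hypot(*v),'angle',np.degrees(np.arctan2(v[1],v[0])))
s=(*p,yaw_of(o['tool_rot']))
for a in (65,60,55,50,45,40,35): plan([wp(a)],s)
print('second')
for a in (30,25,20,15,12,9,6,3,0): plan([wp(a)],wp(35))
"|grep -v from
```

```text
0.019536223060276175 [-0.66886159  0.76652132  0.7144212 ] [0.63381468 0.054522   0.15076862] [np.float64(0.6321), np.float64(0.0536), 0.1465, 156.2]
radius 0.12621684033055888 angle -23.079497684182673
[ 0.009 -0.068  0.021] turn 0.0299 rows 1.0 
[ 0.016 -0.122  0.021] turn 0.0577 rows 2.0 
[ 0.028 -0.175  0.021] turn 0.0855 rows 3.0 
[ 0.045 -0.227  0.021] turn 0.1133 rows 3.0 
[ 0.066 -0.277  0.021] turn 0.141 rows 4.0 
[ 0.092 -0.325  0.021] turn 0.1688 rows 5.0 
[ 0.121 -0.371  0.021] turn 0.1966 rows 5.0 
second
[ 0.002 -0.054 -0.   ] turn 0.0278 rows 1.0 
[ 0.009 -0.109 -0.   ] turn 0.0556 rows 2.0 
[ 0.021 -0.162 -0.   ] turn 0.0833 rows 3.0 
[ 0.038 -0.214 -0.   ] turn 0.1111 rows 3.0 
[ 0.05  -0.244 -0.   ] turn 0.1278 rows 4.0 
[ 0.063 -0.274 -0.   ] turn 0.1444 rows 4.0 
[ 0.078 -0.303 -0.   ] turn 0.1611 rows 5.0 
[ 0.095 -0.331 -0.   ] turn 0.1778 rows 5.0 
[ 0.113 -0.358 -0.   ] turn 0.1944 rows 5.0
```

move_arm(motion="-1 0.009 -0.068 0 0.03;-1 0.016 -0.122 0 0.058;-1 0.028 -0.175 0 0.086;-1 0.045 -0.227 0 0.113;-1 0.066 -0.277 0 0.141;-1 0.092 -0.325 0 0.169;-1 0.121 -0.371 0 0.197;-1 0.121 -0.371 0 0.197")

```text
time: 28.52
position: [0.5817, -0.0058, 0.1509]
tool_rot: [0.497, 0.868, -0.001, 0.002]
ft_force: [2.1, -4.5, -3.9]
grip_width: 0.0195
grip_force: 10.0
```

```bash
python3 -c "
from plan import *
h=np.array([.5177,.104]); 
o=robot.get_obs(); p=o['position']; v=p[:2]-h; print(o['grip_width'],o['ft_force'],p,'radius',np.hypot(*v),'angle',np.degrees(np.arctan2(v[1],v[0]))+94.3, yaw_of(o['tool_rot']))
"
```

```text
0.019504040447022714 [ 2.09651979 -4.48873665 -3.90198975] [ 0.58173888 -0.00576516  0.15088348] radius 0.1270801651861595 angle 34.5600203223197 120.41969918734569
```

move_arm(motion="-1 0.01 -0.054 0 0.028;-1 0.017 -0.109 0 0.056;-1 0.03 -0.162 0 0.083;-1 0.046 -0.214 0 0.111;-1 0.058 -0.244 0 0.128;-1 0.07 -0.274 0 0.144;-1 0.086 -0.303 0 0.161;-1 0.103 -0.331 0 0.178;-1 0.12 -0.358 0 0.194;-1 0.12 -0.365 0 0.194;-1 0.12 -0.365 0 0.194")

```text
time: 29.43
position: [0.5072, -0.0225, 0.151]
tool_rot: [0.733, 0.681, -0.001, 0.002]
ft_force: [-1.5, -8.1, -1.8]
grip_width: 0.0196
grip_force: 10.0
```

```bash
python3 -c "
from m2 import *
from plan import *
h=np.array([.5177,.104]); snap('16')
o=robot.get_obs(); p=o['position']; v=p[:2]-h; print(o['grip_width'],o['ft_force'],p,'radius',np.hypot(*v),'angle',np.degrees(np.arctan2(v[1],v[0]))+94.3, yaw_of(o['tool_rot']))
rep('bar',seg('16',(.123,.135),(.4,.6,-.09,.13)))
"
```

```text
0.019691646832450557 [-1.25500916 -8.59675643 -1.88050477] [ 0.50728964 -0.02248703  0.15094946] radius 0.12691471765227902 angle -0.4050529221592427 85.8087600735664
bar top 147 (array([517.3,  68.1]), array([94.8, 25.8]), 88.1) pca 87.9 z [0.128  0.1317 0.1345]
bar scene 375 (array([511.7,  16.8]), array([202.7,  36.9]), 87.1) pca 85.4 z [0.1243 0.1302 0.1341]
```

move_arm(motion="-1 -0.015 -0.005 0 0;-1 -0.015 -0.012 0 0;-1 -0.015 -0.02 0 0;-1 -0.015 -0.02 0 0")

```text
time: 29.87
position: [0.5059, -0.0227, 0.151]
tool_rot: [0.733, 0.68, 0.003, 0.003]
ft_force: [7.1, 0.6, -5.5]
grip_width: 0.0198
grip_force: 10.0
```

move_arm(motion="-1 0 -0.01 0 0;-1 0 -0.02 0 0;-1 0 -0.025 0 0;-1 0 -0.025 0 0")

```text
time: 30.2
position: [0.5058, -0.0228, 0.1513]
tool_rot: [0.734, 0.68, 0.006, 0.007]
ft_force: [16.6, 3.7, -15.4]
grip_width: 0.0197
grip_force: 10.1
```

move_arm(motion="-1 0 0.025 0 0;-1 0 0.03 0 0;1 0 0.03 0 0;1 0 0.03 0 0;1 0 0.03 0 0;1 0 0.03 0 0;1 0 0.03 0 0;1 0 0.03 0 0;1 0 0.03 -0.1 0;1 0 0.03 -0.25 0;1 0 0.03 -0.4 0;1 0 0.03 -0.5 0")

```text
time: 31.2
position: [0.5036, -0.0229, 0.253]
tool_rot: [0.733, 0.68, 0.0, 0.001]
ft_force: [1.0, -0.7, 0.4]
grip_width: 0.0781
grip_force: 0.0
```

move_arm(motion="1 0.3 -0.3 -0.2 0;1 0.6 -0.6 -0.3 0;1 0.9 -0.8 -0.3 0;1 1 -0.8 -0.3 0;1 1 -0.8 -0.3 0;1 1 -0.8 -0.3 0")

```text
time: 31.7
position: [0.3646, 0.1767, 0.3087]
tool_rot: [0.734, 0.68, -0.0, -0.0]
ft_force: [0.9, 0.4, 0.7]
grip_width: 0.087
grip_force: 0.0
```

```bash
python3 -c "
from m2 import *
from plan import *
snap('17'); o=robot.get_obs(); print(o['position'],o['time'])
rep('bar',seg('17',(.123,.137),(.4,.62,-.11,.13)))
rep('barmid',seg('17',(.123,.137),(.4,.62,-.06,.085)))
rep('knob',seg('17',(.16,.18),(.4,.8,-.1,.1)))
rep('platform',seg('17',(.028,.042),(.38,.65,-.13,.14)))
rep('panwalls',seg('17',(.03,.05),(.4,.65,.17,.35)))
a=cv2.imread('pics/top_17.png')[160:285,210:460]; cv2.imwrite('pics/c17.png',cv2.resize(a,(800,400),interpolation=cv2.INTER_CUBIC))
"
```

```text
[0.36227557 0.1796147  0.30908821] 31.8
bar top 501 (array([509.5,  14.8]), array([202.5,  27.6]), 84.0) pca 84.7 z [0.127  0.1312 0.1351]
bar scene 426 (array([511.5,  17. ]), array([203.1,  38.9]), 86.5) pca 84.9 z [0.1245 0.1305 0.135 ]
barmid top 353 (array([510.3,  12.4]), array([144.9,  22. ]), 85.5) pca 85.6 z [0.1269 0.131  0.1344]
barmid scene 290 (array([510.2,  12.9]), array([144.5,  29.2]), 85.7) pca 86.1 z [0.1246 0.1303 0.1342]
knob top 39 (array([507.8, -21.1]), array([17.5, 17.6]), 28.0) pca -12.2 z [0.1647 0.1711 0.1751]
knob scene 41 (array([509.1, -20.4]), array([18.7, 21. ]), 45.2) pca -16.3 z [0.161  0.1683 0.1724]
platform top 2176 (array([514.9,  13.8]), array([204.3, 190.2]), 85.4) pca 82.5 z [0.0289 0.0345 0.0409]
platform scene 1297 (array([521.7,  11.9]), array([205.2, 181.9]), 86.0) pca 86.6 z [0.0288 0.0342 0.0404]
panwalls top 144 (array([518.2, 257.9]), array([ 91.1, 125.3]), 79.8) pca 52.8 z [0.0316 0.0383 0.0437]
panwalls scene 145 (array([519.8, 258.2]), array([ 92.3, 130.9]), 79.8) pca 3.8 z [0.0307 0.0373 0.0441]
```

View pics/c17.png

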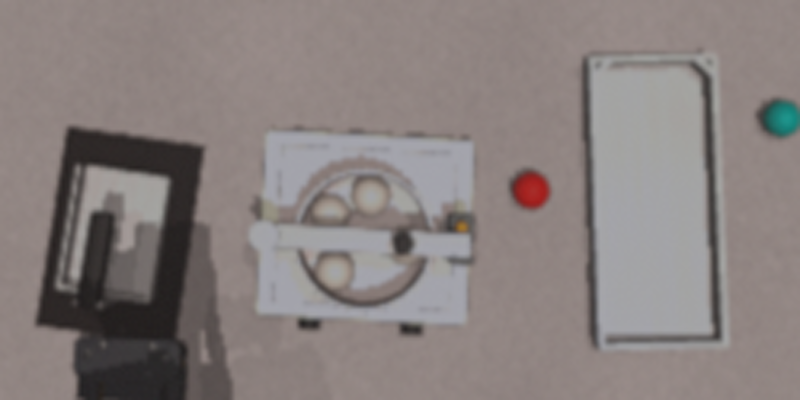

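The picture shows the bar lying from the hinge (262,238) to the catch (462,240), against its stop. The balls are in the pot, the fourth hidden under the bar. The tray is empty, the scoop lies flat on its mat at (118,235), and the red and turquoise balls have not moved.

```bash
python3 -c "
from rig import robot
print(robot.hand_in())"
```

```text
the job is handed in; nothing more can be done
None
```

The job is handed in at about 32 s of the 72 s allowed, with no verdict returned: all four balls went into the pot in one scoopful, the scoop lies flat and released on its mat, and the keeper bar is past its detent and home on its stop.

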